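Make up the ashing kit and the flask kit in a two-tier carrier

TASK

Make up two kits in the two-tier carrier: first stand the porcelain crucible and the squat amber jar flat in the two bays of the lower tray, one in each, setting them down gently. Then stack the still empty upper tray on the lower one so that its four pins drop fully into the corner sockets, and after that stand the cork ring and the big rubber stopper flat in the two bays of the upper tray, one in each. Leave the tall jar and the small stopper where they are on the bench.

Things in the scene. Friction and masses are not known exactly. Their poses are not given: they have to be found in the camera images.
- lower_tray: Lower tray, fixed: steel plate 152 (x) by 198 (y) mm, floor at z = 8 mm. Origin: centre of underside. 5 mm high lips frame two bays, each 86 (x) by 82 (y) mm, centred at x = 0, y = +48 and -48 mm. Black square sockets at x = +-61, y = +-84 mm: 26 mm wide outside, 15 inside, from z = 30 mm down to the floor at 8. Symmetric under a half turn.
- upper_tray: Upper tray, loose, 0.36-0.56 kg: steel plate, z = 58 to 63 mm (floor), size and bays as the lower tray, on four 10 mm pins at x = +-61, y = +-84 mm, tips tapered to 4 mm. Origin: under the centre, level with pin tips. Black upright grip in the middle: 70 mm along x, 14 mm along y, z = 63 to 105 mm. Seated: origin 8 mm above the lower tray's, axes parallel (or half a turn round).
- crucible: White porcelain crucible, open cup, 44 mm across the rim, narrower at the foot, 38 mm high, about 45 g. It is round about its z axis and stands upright; the origin is the centre of its underside, z up. 
- squat_jar: Squat amber glass jar with a white lid, 48 mm in diameter, 42 mm high, 60 to 130 g. It is round about its z axis and stands upright; the origin is the centre of its underside, z up. 
- cork_ring: Cork ring (flask support), 56 mm outside, 32 mm hole, 28 mm high, 30 g. It is round about its z axis and stands upright; the origin is the centre of its underside, z up. 
- big_stopper: Big black rubber stopper, 44 mm across the top tapering to 38 mm at the foot, 36 mm high, 40 to 85 g. It is round about its z axis and stands upright; the origin is the centre of its underside, z up. 
- tall_jar: Tall amber glass jar with a white lid, 36 mm in diameter, 66 mm high; not part of either kit, to be left alone. It is round about its z axis and stands upright; the origin is the centre of its underside, z up. 
- small_stopper: Small black rubber stopper, 27 mm across the top, 25 mm high; not part of either kit, to be left alone. It is round about its z axis and stands upright; the origin is the centre of its underside, z up. 
There are look-alikes about, which are no part of the job. Leave any blue or pink look-alike of the squat_jar alone.

How it is judged:
By the outcome, as a careful person would: the job done as asked, in the order asked, and still so for the second after the job is handed in, with the robot touching nothing.
It also fails if it takes over 138 s, if anything falls off the work surface, if the arm or the gripper's body presses on something with over 40 N, if the wrist force passes 120 N, or if a joint passes its speed limit or range.

ROBOT

A 6-joint arm with a two-finger parallel gripper is mounted at the origin on the work surface. World frame = base frame: x ahead of the robot, y to its left, z up, the work surface at z = 0. Lengths are in m, angles in rad, forces in N, time in s.
With the tool pointing down it reaches from about 0.3 to 0.875 m from the base axis. Payload 6.4 kg.
Tool frame: the origin (TCP) lies on the centre line of the jaws, within the pads' length; the fingertips stand 22 mm ahead of it and the grasp point (between the pads) lies 3 mm ahead of it; z points along the fingers, y is the line along which they close (so a half turn about z gives the same grasp; the last joint's range is limited). The gripper opens to 85 mm and grips with 20 to 120 N. Pads are 22 mm wide; open, the fingers measure 114 mm over their backs; the gripper's body (76 mm by 85 mm) begins 54 mm behind the grasp point. The pads swing forward as they close: fully open they stand 13 mm farther back than shut.
Start: joints at [0.895, 0.181, 1.607, -0, 1.354, -0.206], TCP at [0.26, 0.513, 0.253] pointing down, gripper open.
Joint ranges: [-2.99, 2.99], [-0.89, 2.07], [0.3, 2.58], [-1.14, 4.28], [0, 2.63], [-3.12, 3.12]. Speed limits (rad/s): [2.57, 2.57, 3.01, 3.14, 3.14, 3.14].

INTERFACE

Orientations are given as a unit quaternion [w, x, y, z].
In Python, from bench import ctrl gives the robot as it stands. The module is installed in compiled form; this text tells all that it offers.
- The arm moves only by the tool servo_tool, never from a script. Its argument "commands" is a list of rows, each a list of 3 entries, a list of its own where there are three numbers: the shift along the tool's x, y, z in mm, then the turn about the tool's z in rad, then the finger opening in mm, from 0 to 85.4. In form: [[[dx, dy, dz], turn, jaw], ...]. A call has 1 to 20 rows; each row shifts and turns the commanded pose from where the row before left it, along the tool's axes as they then stand; what a row does not reach is not made up. A row lasts 1/8 s, in which the tool goes at most 62.5 mm and 10.7 degrees, less where a joint would pass 70% of its speed; a pose out of reach is approached as far as the arm can. A call with a gripper value outside its range is refused whole. The fingers move at their own pace and stop on an object; the grip force is fixed at half the most. Time passes only in rows, so rows that do not move let the fingers close. It gives the time, the measured TCP pose, the force, the opening and the grip force at its end, in the units of the state.
- ctrl.get_obs(): the state, without advancing time (a new reading comes with each control period).
- ctrl.camera(name): name is "side" or "top" or "wrist"; returns a dict with "color" (384x512x3 uint8, red, green, blue), "z_map" (384x512 float32, m along the optical axis (not along the pixel's ray), 0 where there is no reading), "fx", "fy", "cx", "cy" (pixels), "R" (3x3) and "t" (3): a world point X has camera coordinates R X + t. Camera axes: x right, y down, z forward; pixel columns grow to the right and rows downward; lengths in m; the calibration is good to about 2 mm. A picture is of the moment at which its call begins.
- ctrl.hand_in(): hands the job in; it is judged then, once.
The state is a dict: "time_s": time; "q": joint angles; "dq": joint speeds; "joint_efforts": joint torques, N m; "eef_pos": TCP position; "eef_rot": TCP orientation; "wrist_force": force on the tool from outside, world axes, zero at the start; "torque": the same for the moment, N m; "opening": opening from 0.0 (shut) to 1.0 (fully open); "grasp_force": force on a finger pad.
Only numpy, scipy, OpenCV 4.12 (cv2) and the standard library are available. Lean on these libraries where they do the work, as an engineer would, in place of code of your own. Each camera call takes 0.05 s, during which the arm holds its last target. There are 200 camera calls.

## Working session

There is one attempt and no reset: what is moved stays moved. The work goes in short steps, Python scripts to look and compute and a tool call to move; the robot and the scene stay as the last step left them, time stands still between calls to the robot, and variables do not carry over. Pictures are saved under pics/ and viewed, at most 14 in all, crops included, and the job is handed in when it is done.

Besides the shell and the picture viewer there is one more tool, called after "Request:" as name(argument=value, ...), one argument or row to a line, values as JSON. servo_tool: Moves the arm, as the interface text tells. Its arguments: {"type":"object","properties":{"commands":{"type":"array"}},"required":["commands"]}

```bash
mkdir -p pics; cat > h.py <<'E'
import numpy as np, cv2
from bench import ctrl
def snap(n,f=None):
    c=ctrl.camera(n)
    if f: cv2.imwrite('pics/'+f,c['color'][:,:,::-1])
    return c
def cloud(c):
    z=c['z_map'];v,u=np.mgrid[:z.shape[0],:z.shape[1]]
    P=np.stack([(u-c['cx'])/c['fx']*z,(v-c['cy'])/c['fy']*z,z],-1)
    W=(P-c['t'])@np.asarray(c['R']); W[z==0]=np.nan
    return W
def ray(c,u,v,h):
    R=np.asarray(c['R']);o=-R.T@c['t'];d=R.T@np.array([(u-c['cx'])/c['fx'],(v-c['cy'])/c['fy'],1])
    return o+d*(h-o[2])/d[2]
E
python3 - <<'E'
from h import *
o=ctrl.get_obs();print(o)
a=snap('top');b=snap('side')
for n,c in(('top',a),('side',b)):
    print(n,c['fx'],c['R'],c['t'])
    cv2.imwrite(f'pics/{n}0.png',c['color'][:,:,::-1]); np.save(n+'0.npy',c,allow_pickle=True)
W=cloud(a)
m=(W[...,2]>0.015)&(W[...,2]<0.2)
n,l,s,ct=cv2.connectedComponentsWithStats(m.astype(np.uint8))
for i in range(1,n):
    if s[i,4]>40:
        p=W[l==i];print(i,s[i],ct[i].round(),'min',np.nanmin(p,0).round(3),'max',np.nanmax(p,0).round(3), a['color'][l==i].mean(0).round())
E
```

```text
{'time_s': 0.0, 'q': array([ 8.94679440e-01,  1.81553065e-01,  1.60799442e+00, -4.50338767e-06,
        1.35379030e+00, -2.06295412e-01]), 'dq': array([-0.0015351 ,  0.00166145,  0.00055116, -0.00107742, -0.00267695,
       -0.0008142 ]), 'joint_efforts': array([-1.34432357e-03, -4.44874012e+01, -3.51330793e+01, -4.18462560e-04,
        9.08444548e-03, -1.98010372e-05]), 'eef_pos': array([0.25997757, 0.51230321, 0.25238392]), 'eef_rot': array([-3.70622488e-04,  2.32755613e-01,  9.72534865e-01, -7.89941666e-04]), 'wrist_force': array([ 0.7612775 , -0.02260693,  0.4538868 ]), 'torque': array([-0.03332084,  0.07811673,  0.01552449]), 'grasp_force': 0.0, 'opening': 0.9984426882547411}
top 411.92045428322336 [[ 0.02833371 -0.99925396  0.0262434 ]
 [-0.98647946 -0.03219175 -0.16069217]
 [ 0.16141711 -0.02133557 -0.98665562]] [-0.02979529  0.51183703  0.75091259]
side 358.2307936749072 [[-0.99496061 -0.09945695  0.0127157 ]
 [-0.0750049   0.65411439 -0.75266768]
 [ 0.06654052 -0.74982844 -0.65827781]] [0.49585735 0.08771456 0.71196134]
1 [  15    0   57   46 1729] [45. 19.] min [0.806 0.382
[... 1234 characters left out ...]
[ 66. 191.] min [0.486 0.343 0.015] max [0.512 0.371 0.033] [21. 21. 22.]
77 [144 192  17  16 178] [152. 199.] min [0.474 0.176 0.015] max [0.504 0.203 0.035] [27. 27. 28.]
78 [196 211  23  23 401] [207. 222.] min [0.426 0.058 0.019] max [0.468 0.101 0.04 ] [25. 26. 26.]
79 [272 213  24  24 422] [284. 224.] min [ 0.425 -0.088  0.015] max [ 0.468 -0.046  0.047] [143. 138. 137.]
80 [329 234  26  24 466] [342. 245.] min [ 0.388 -0.201  0.015] max [ 0.431 -0.158  0.047] [200. 124. 153.]
81 [235 240  23  23 416] [246. 251.] min [ 0.373 -0.018  0.015] max [0.414 0.025 0.046] [152.  89. 111.]
82 [286 262  24  24 453] [298. 273.] min [ 0.334 -0.116  0.015] max [ 0.376 -0.074  0.046] [ 26.  67. 135.]
```

View pics/top0.png

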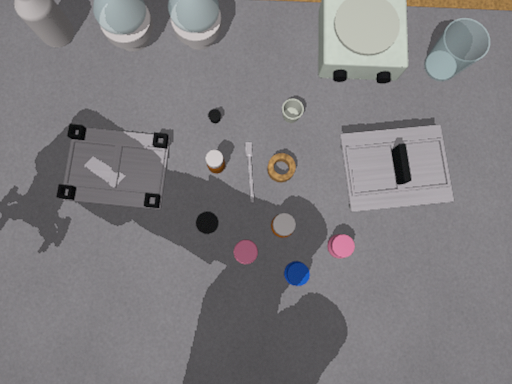

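View pics/side0.png

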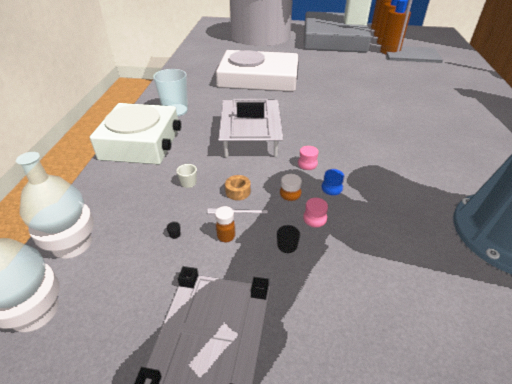

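The top view shows:
- **Lower tray:** left, sockets near (77,131), (161,140), (66,192) and (152,200).
- **Upper tray:** right, grip at about (401,163).
- **Kit items:** crucible (292,109), cork ring (282,166), big stopper (207,222).
- **To be left alone:** tall jar (215,160), small stopper (215,116).

Four things could be the squat jar: (284,225), pink (246,252), pink (342,246) and blue (297,273). Only (284,225) has an amber body and a greyish-white lid, so I take that one. I'll measure it and confirm in a crop.

```bash
cat >> h.py <<'E'
def circ(P):
    A=np.c_[2*P[:,:2],np.ones(len(P))];s=np.linalg.lstsq(A,(P[:,:2]**2).sum(1),rcond=None)[0]
    return s[:2],np.sqrt(s[2]+s[:2]@s[:2])
E
python3 - <<'E'
from h import *
a=np.load('top0.npy',allow_pickle=True).item();s=np.load('side0.npy',allow_pickle=True).item()
im=a['color'][90:290,190:365,::-1];big=cv2.resize(im,None,fx=3,fy=3,interpolation=cv2.INTER_CUBIC)
im2=s['color'][140:270,160:360,::-1];b2=cv2.resize(im2,(520,338))[:,:270]
cv2.imwrite('pics/crop.png',big); 
W=cloud(a);W2=cloud(s)
f=(W[...,2]<0.006)&(W[...,0]>.35)&(W[...,0]<.7);print('bench z',np.nanmedian(W[...,2][f]),np.nanstd(W[...,2][f]))
for n,u,v,h,r in(('cruc',292,109,.038,22),('squat',284,225,.042,24),('cork',282,166,.028,28),('stop',207,222,.036,22),('tall',215,160,.066,18)):
    p0=ray(a,u,v,h)[:2]
    out=[]
    for c,w in((a,W),(s,W2)):
        m=(np.hypot(w[...,0]-p0[0],w[...,1]-p0[1])<r/1000+.012)&(w[...,2]>h-.009)&(w[...,2]<h+.01)
        k,_=cv2.findContours(m.astype(np.uint8),cv2.RETR_EXTERNAL,cv2.CHAIN_APPROX_NONE);k=max(k,key=len)[:,0]
        (cu,cv_),rr=cv2.minEnclosingCircle(k)
        q=np.array([ray(c,x,y,h) for x,y in k]);cc,R=circ(q)
        out+=[cc.round(4),R.round(4),np.nanmax(w[m][:,2]).round(3)]
    print(n,*out)
# upper tray plate
for n,c,w in(('top',a,W),('side',s,W2)):
    m=(w[...,2]>.054)&(w[...,2]<.073)&(w[...,0]>.44)&(w[...,0]<.69)&(w[...,1]<-.12)&(w[...,1]>-.43)
    r=cv2.minAreaRect((w[m][:,:2]*1000).astype(np.float32));print(n,'upper',r,'medz',np.median(w[m][:,2]))
    g=(w[...,2]>.095)&(w[...,2]<.115)&(w[...,0]>.5)&(w[...,0]<.62)&(w[...,1]<-.2)&(w[...,1]>-.35)
    print(' grip',g.sum(),cv2.minAreaRect((w[g][:,:2]*1000).astype(np.float32)) if g.sum()>5 else'')
    for p in((.62,.35),(.61,.18),(.5,.357),(.489,.19)):
        k=(abs(w[...,2]-.031)<.005)&(np.hypot(w[...,0]-p[0],w[...,1]-p[1])<.035)
        if k.sum()>5: print(' sock',k.sum(),w[k].mean(0).round(4),cv2.minAreaRect((w[k][:,:2]*1000).astype(np.float32)))
E
```

```text
bench z 0.0002896277436981717 0.0015011544633334
cruc [ 0.6787 -0.081 ] 0.0213 0.043 [ 0.6756 -0.0767] 0.024 0.041
squat [ 0.4474 -0.0676] 0.0207 0.047 [ 0.4449 -0.0629] 0.0237 0.045
cork [ 0.5618 -0.0615] 0.0272 0.032 [ 0.5596 -0.0568] 0.03 0.032
stop [0.4469 0.0792] 0.0207 0.04 [0.4444 0.0831] 0.0229 0.039
tall [0.5651 0.0684] 0.0161 0.07 [0.5624 0.0729] 0.0184 0.07
top upper ((561.6246337890625, -278.7496337890625), (152.50225830078125, 198.98590087890625), 7.5323710441589355) medz 0.06361520468059582
 grip 361 ((561.2468872070312, -278.23565673828125), (70.06723022460938, 15.218938827514648), 8.104105949401855)
 sock 141 [0.6207 0.3484 0.0297] ((620.7235717773438, 349.05035400390625), (27.790630340576172, 26.76442527770996), 87.48482513427734)
 sock 134 [0.6095 0.1813 0.0302] ((609.5038452148438, 181.5653533935547), (26.14925765991211, 26.107948303222656), 84.40235137939453)
 sock 144 [0.4993 0.3567 0.0298] ((499.2418212890625, 357.2230224609375), (27.661849975585938, 25.854097366333008), 87.5833511352539)
 sock 138 [0.4877 0.1896 0.0299] ((487.92437744140625, 189.63873291015625), (26.459604263305664, 25.95809555053711), 85.64897155761719)
side upper ((558.7177124023438, -276.939453125), (151.91030883789062, 198.92727661132812), 7.497341632843018) medz 0.06478305303945096
 grip 178 ((558.6234741210938, -275.8092956542969), (67.1739501953125, 15.726099967956543), 7.295414924621582)
 sock 228 [0.6181 0.3455 0.0306] ((618.2042846679688, 347.7696533203125), (22.21153450012207, 27.397415161132812), 85.93633270263672)
 sock 194 [0.6065 0.1836 0.0305] ((606.4097290039062, 182.18914794921875), (28.075475692749023, 26.174304962158203), 86.07759857177734)
 sock 199 [0.4852 0.1917 0.0305] ((485.1907653808594, 190.8357391357422), (27.242605209350586, 25.90613555908203), 86.46345520019531)
```

View pics/crop.png

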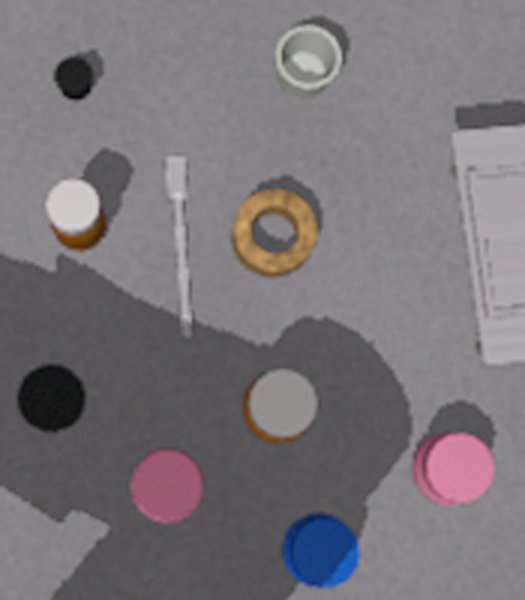

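The crop confirms the jar at (282,404): amber side and pale lid. The neighbours at (167,486), (455,468) and (321,550) are pink, pink and blue. The sizes and heights all check out:

| Thing | Position (m) | Yaw |
|---|---|---|
| Lower tray | (.554, .269) | −3.9° |
| Upper tray | (.5615, −.2785) | +7.5° |

I'll turn the tool to the lower tray's axes, then move above the crucible.

Request:
servo_tool(
  commands=[
    [[0, 0, 0], 0.167, 66],
    [[0, 0, 0], 0.167, 66],
    [[0, 0, 0], 0.167, 66],
    [[0, 0, 0], 0.167, 66],
    [[0, 0, 0], 0.167, 66],
    [[0, 0, 0], 0.167, 66],
    [[0, 0, 0], 0.167, 66],
    [[-43, 35, 0], 0, 66],
    [[-43, 35, 0], 0, 66],
    [[-43, 35, 0], 0, 66],
    [[-43, 35, 0], 0, 66],
    [[-43, 35, 0], 0, 66],
    [[-43, 35, 0], 0, 66],
    [[-43, 35, 0], 0, 66],
    [[-43, 35, 0], 0, 66],
    [[-43, 35, 0], 0, 66],
    [[-43, 35, 0], 0, 66],
    [[-43, 35, 0], 0, 66],
    [[-43, 35, 0], 0, 66],
    [[-43, 35, 0], 0, 66],
  ],
)

```text
time_s: 2.6
eef_pos: [0.6769, -0.0774, 0.2526]
eef_rot: [-0.0, 0.731, 0.683, -0.0]
wrist_force: [1.0, 0.5, 1.1]
opening: 0.775
grasp_force: 0.0
```

```bash
cat >> h.py <<'E'
from scipy.spatial.transform import Rotation as Ro
def go(*goals):
    o=ctrl.get_obs();q=o['eef_rot'];R=Ro.from_quat([q[1],q[2],q[3],q[0]]).as_matrix()
    print('t',round(o['time_s'],2),'pos',o['eef_pos'].round(4),'phi',np.degrees(np.arctan2(R[1,1],R[0,1])).round(2),'F',o['wrist_force'].round(1),'open',round(o['opening']*85.4,1),'grip',round(o['grasp_force'],1),'zx',R[:2,2].round(4))
    p=o['eef_pos']
    for g in goals: print(' to',g,'tool shift mm',(R.T@(np.array(g)-p)*1000).round(1))
E
python3 - <<'E'
from h import *
snap('wrist','w1.png'); c=ctrl.camera('wrist'); np.save('w1.npy',c,allow_pickle=True)
go((.678,-.080,.040))
W=cloud(c); m=(W[...,2]>.015)&(W[...,2]<.06)&(np.hypot(W[...,0]-.678,W[...,1]+.08)<.04)
print(m.sum(), W[m].mean(0) if m.any() else '', cv2.minEnclosingCircle((W[m][:,:2]*1000).astype(np.float32)) if m.any() else '')
E
```

```text
t 2.7 pos [ 0.6777 -0.0812  0.2516] phi -4.18 F [-0.7  0.7  0. ] open 66.1 grip 0.0 zx [-0.0007 -0.0013]
 to (0.678, -0.08, 0.04) tool shift mm [  1.5   0.3 211.6]
532 [ 0.67692151 -0.08385535  0.03285818] ((677.4303588867188, -79.7038345336914), 21.816129684448242)
```

View pics/w1.png

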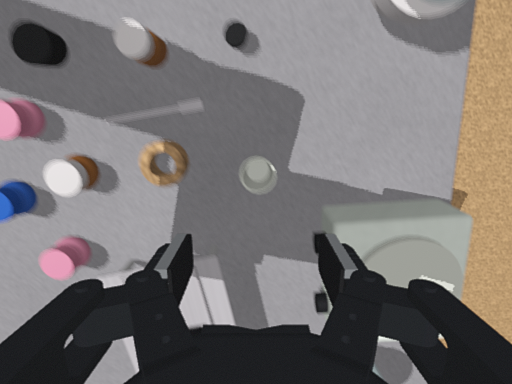

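The wrist view shows the crucible at (258,174), with a fitted radius of 21.8 mm against the 22 expected. It sits between the jaws, so I go down and grip it.

Request:
servo_tool(
  commands=[
    [[1.5, 0, 40], 0, 66],
    [[0, 0, 45], 0, 66],
    [[0, 0, 45], 0, 66],
    [[0, 0, 45], 0, 66],
    [[0, 0, 25], 0, 66],
    [[0, 0, 10], 0, 66],
    [[0, 0, 5], 0, 66],
    [[0, 0, 0], 0, 66],
    [[0, 0, 0], 0, 38],
    [[0, 0, 0], 0, 38],
    [[0, 0, 0], 0, 38],
    [[0, 0, 0], 0, 38],
    [[0, 0, 0], 0, 38],
    [[0, 0, 0], 0, 38],
  ],
)

```text
time_s: 4.45
eef_pos: [0.6775, -0.0747, 0.0403]
eef_rot: [0.001, 0.731, 0.683, 0.001]
wrist_force: [-0.9, 0.7, 5.4]
opening: 0.482
grasp_force: 59.9
```

```bash
python3 -c "
from h import *
go((.5575,.3172,.12))"
```

```text
t 4.45 pos [ 0.6775 -0.0747  0.0403] phi -3.9 F [-0.9  0.7  5.4] open 41.2 grip 59.9 zx [ 0.0027 -0.0008]
 to (0.5575, 0.3172, 0.12) tool shift mm [ 382.8 -146.2  -80.3]
```

Request:
servo_tool(
  commands=[
    [[0, 0, -5], 0, 38],
    [[0, 0, -15], 0, 38],
    [[0, 0, -25], 0, 38],
    [[0, 0, -25], 0, 38],
    [[0, 0, -20], 0, 38],
    [[0, 0, 0], 0, 38],
    [[0, 0, 0], 0, 38],
  ],
)

```text
time_s: 5.32
eef_pos: [0.6758, -0.0743, 0.1275]
eef_rot: [-0.001, 0.731, 0.683, -0.0]
wrist_force: [0.7, -1.0, -0.8]
opening: 0.48
grasp_force: 60.5
```

```bash
python3 - <<'E'
from h import *
c=snap('wrist');cv2.imwrite('pics/w2.png',np.vstack([c['color'][100:,:,::-1],]))
for i in range(4):
    go((.5575,.3172,.12)); ctrl.camera('side')
s=snap('side');W=cloud(s)
m=(W[...,2]>.07)&(W[...,2]<.2)&(np.hypot(W[...,0]-.678,W[...,1]+.08)<.06)
v,u=np.where(m);print(m.sum(),u.mean(),v.mean()) if m.any() else 0
cv2.imwrite('pics/s2.png',cv2.resize(s['color'][60:260,120:320,::-1],None,fx=3,fy=3))
E
```

```text
t 5.38 pos [ 0.6755 -0.0742  0.127 ] phi -3.9 F [ 0.5  0.7 -0.4] open 41.2 grip 60.5 zx [-0.0021  0.0006]
 to (0.5575, 0.3172, 0.12) tool shift mm [ 382.4 -144.3    7.5]
t 5.42 pos [ 0.6755 -0.0742  0.1267] phi -3.9 F [ 0.6 -0.  -0.8] open 40.6 grip 60.5 zx [-0.0024  0.0007]
 to (0.5575, 0.3172, 0.12) tool shift mm [ 382.4 -144.3    7.3]
t 5.47 pos [ 0.6755 -0.0742  0.1268] phi -3.9 F [ 0.2  0.8 -0.1] open 41.1 grip 60.5 zx [-0.0023  0.0007]
 to (0.5575, 0.3172, 0.12) tool shift mm [ 382.5 -144.4    7.3]
t 5.53 pos [ 0.6756 -0.0742  0.1269] phi -3.9 F [ 0.4 -0.2 -1.1] open 41.0 grip 60.5 zx [-0.0022  0.0006]
 to (0.5575, 0.3172, 0.12) tool shift mm [ 382.5 -144.4    7.4]
1632 176.92830882352942 126.8033088235294
```

View pics/s2.png

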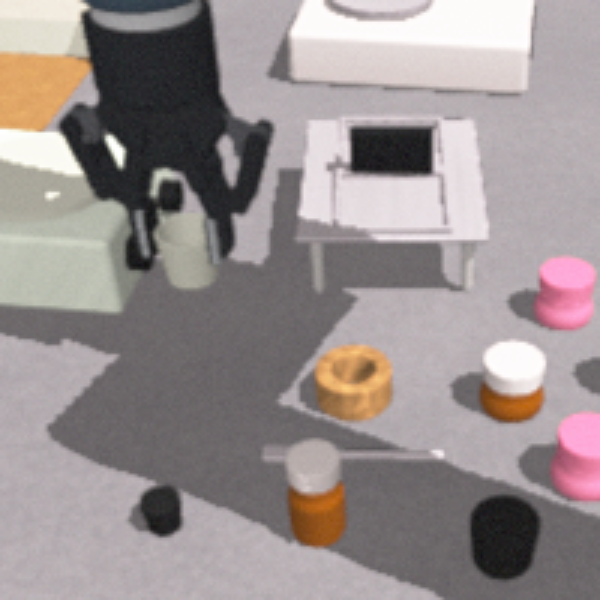

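The crucible is held upright at about (190,240) in the crop, roughly 5 mm off the pad centre along tool x. That happened because I read the pose before it had settled. I'll allow for it and carry it to the far bay.

Request:
servo_tool(
  commands=[
    [[10, -3, 0], 0, 38],
    [[20, -8, 0], 0, 38],
    [[30, -11, 0], 0, 38],
    [[35, -13, 0], 0, 38],
    [[35, -13, 0], 0, 38],
    [[35, -13, 0], 0, 38],
    [[35, -13, 0], 0, 38],
    [[35, -13, 0], 0, 38],
    [[35, -13, 0], 0, 38],
    [[35, -13, 0], 0, 38],
    [[33, -13, 0], 0, 38],
    [[25, -10, 0], 0, 38],
    [[15, -7, 0], 0, 38],
    [[10, -5, 0], 0, 38],
    [[0, 0, 0], 0, 38],
    [[0, 0, 20], 0, 38],
    [[0, 0, 20], 0, 38],
    [[0, 0, 15], 0, 38],
    [[0, 0, 10], 0, 38],
    [[0, 0, 0], 0, 38],
  ],
)

```text
time_s: 8.12
eef_pos: [0.5544, 0.3224, 0.0619]
eef_rot: [-0.0, 0.731, 0.683, -0.001]
wrist_force: [-0.5, -0.2, 0.5]
opening: 0.481
grasp_force: 60.6
```

```bash
python3 -c "
from h import *
go((.5575,.3172,.045))"
```

```text
t 8.12 pos [0.5544 0.3224 0.0619] phi -3.91 F [-0.5 -0.2  0.5] open 41.1 grip 60.6 zx [-0.002  -0.0008]
 to (0.5575, 0.3172, 0.045) tool shift mm [-4.9  3.4 16.9]
```

Request:
servo_tool(
  commands=[
    [[0, 3, 5], 0, 38],
    [[0, 0, 4], 0, 38],
    [[0, 0, 2], 0, 38],
    [[0, 0, 1], 0, 38],
    [[0, 0, 1], 0, 38],
    [[0, 0, 0], 0, 38],
    [[0, 0, 0], 0, 38],
  ],
)

```text
time_s: 9.0
eef_pos: [0.5581, 0.3226, 0.0504]
eef_rot: [0.0, 0.731, 0.683, 0.0]
wrist_force: [1.0, 1.0, -0.7]
opening: 0.477
grasp_force: 60.6
```

Request:
servo_tool(
  commands=[
    [[0, 0, 0.7], 0, 38],
    [[0, 0, 0.7], 0, 38],
    [[0, 0, 0], 0, 38],
  ],
)

```text
time_s: 9.38
eef_pos: [0.558, 0.3225, 0.0488]
eef_rot: [-0.0, 0.731, 0.683, -0.0]
wrist_force: [0.2, 0.3, -0.2]
opening: 0.48
grasp_force: 60.6
```

Request:
servo_tool(
  commands=[
    [[0, 0, 0.7], 0, 38],
    [[0, 0, 0.7], 0, 38],
    [[0, 0, 0], 0, 38],
  ],
)

```text
time_s: 9.75
eef_pos: [0.5582, 0.3226, 0.0483]
eef_rot: [0.0, 0.731, 0.683, 0.0]
wrist_force: [-2.6, -1.2, 5.3]
opening: 0.484
grasp_force: 61.1
```

Request:
servo_tool(
  commands=[
    [[0, 0, 0.7], 0, 38],
    [[0, 0, 0.7], 0, 38],
    [[0, 0, 0], 0, 38],
  ],
)

```text
time_s: 10.12
eef_pos: [0.5582, 0.3226, 0.0482]
eef_rot: [0.0, 0.731, 0.683, -0.0]
wrist_force: [-6.7, -3.3, 14.4]
opening: 0.479
grasp_force: 61.8
```

Contact on the tray floor. I'll ease off the pressure, open, and lift away.

Request:
servo_tool(
  commands=[
    [[0, 0, -1.5], 0, 38],
    [[0, 0, 0], 0, 44],
    [[0, 0, 0], 0, 50],
    [[0, 0, 0], 0, 58],
    [[0, 0, 0], 0, 62],
    [[0, 0, 0], 0, 62],
    [[0, 0, -10], 0, 62],
    [[0, 0, -30], 0, 62],
    [[0, 0, -40], 0, 62],
    [[0, 0, -40], 0, 62],
    [[-20, -10, 0], 0, 70],
    [[-40, -12, 0], 0, 70],
    [[-60, -15, 0], 0, 70],
    [[-60, -15, 0], 0, 70],
    [[-60, -15, 0], 0, 70],
    [[-60, -15, 0], 0, 70],
    [[-60, -15, 0], 0, 70],
    [[-30, -5, 0], 0, 70],
    [[0, 0, 0], 0, 70],
    [[0, 0, 0], 0, 70],
  ],
)

```text
time_s: 12.62
eef_pos: [0.4301, -0.0592, 0.1681]
eef_rot: [0.0, 0.731, 0.683, 0.0]
wrist_force: [-0.3, 0.7, 0.6]
opening: 0.814
grasp_force: 0.0
```

```bash
python3 - <<'E'
from h import *
go((.4465,-.0665,.036))
t=snap('top');W=cloud(t);w=snap('wrist');V=cloud(w)
m=(W[...,2]>.035)&(W[...,2]<.08)&(np.hypot(W[...,0]-.5575,W[...,1]-.3172)<.04)
print('cruc',m.sum(),cv2.minEnclosingCircle((W[m][:,:2]*1000).astype(np.float32)),np.nanmax(W[m][:,2]), np.percentile(W[m][:,2],[10,50,90]))
m=(V[...,2]>.036)&(V[...,2]<.06)&(np.hypot(V[...,0]-.4465,V[...,1]+.0665)<.035)
if m.sum()>20: print('jar',m.sum(),cv2.minEnclosingCircle((V[m][:,:2]*1000).astype(np.float32)))
cv2.imwrite('pics/t3.png',np.hstack([cv2.resize(t['color'][100:230,30:200,::-1],(400,306)),cv2.resize(w['color'][:,:,::-1],(400,306))]))
E
```

```text
t 12.62 pos [ 0.4301 -0.0592  0.1681] phi -3.91 F [-0.3  0.7  0.6] open 69.5 grip 0.0 zx [0.0008 0.0001]
 to (0.4465, -0.0665, 0.036) tool shift mm [ -6.2  16.8 132.1]
cruc 198 ((560.5865478515625, 315.6272277832031), 21.868562698364258) 0.049422059557188626 [0.03714732 0.04436531 0.04752207]
jar 1721 ((445.0890808105469, -66.43595886230469), 21.498544692993164)
```

View pics/t3.png

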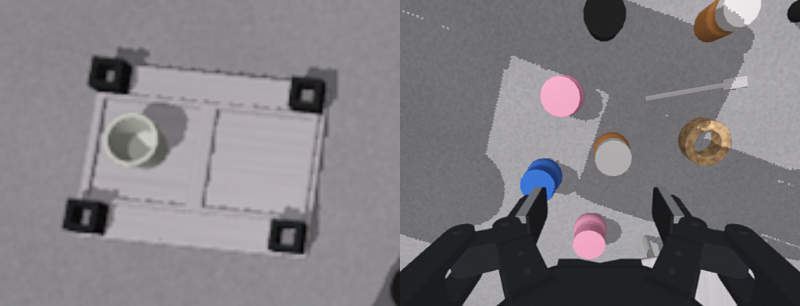

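The crucible stands in the far bay at left (132,140), rim at z ≈ 46 mm as it should be. In the wrist view the amber jar is at (612,155), with the blue one at (541,180) and the pinks at (561,96) and (590,235). Next I take the amber jar.

Request:
servo_tool(
  commands=[
    [[-3, 8, 10], 0, 66],
    [[-3, 8, 30], 0, 66],
    [[0, 0, 40], 0, 66],
    [[0, 0, 30], 0, 66],
    [[0, 0, 15], 0, 66],
    [[0, 0, 7], 0, 66],
    [[0, 0, 3], 0, 66],
    [[0, 0, 0], 0, 66],
    [[0, 0, 0], 0, 42],
    [[0, 0, 0], 0, 42],
    [[0, 0, 0], 0, 42],
    [[0, 0, 0], 0, 42],
    [[0, 0, 0], 0, 42],
    [[0, 0, 0], 0, 42],
  ],
)

```text
time_s: 14.48
eef_pos: [0.4458, -0.0669, 0.0335]
eef_rot: [0.001, 0.731, 0.683, 0.0]
wrist_force: [-1.8, 0.8, 5.1]
opening: 0.498
grasp_force: 30.4
```

Request:
servo_tool(
  commands=[
    [[0, 0, -5], 0, 42],
    [[0, 0, -15], 0, 42],
    [[0, 0, -30], 0, 42],
    [[0, 0, -30], 0, 42],
    [[0, 0, -15], 0, 42],
    [[0, 0, 0], 0, 42],
    [[0, 0, 0], 0, 42],
  ],
)

```text
time_s: 15.35
eef_pos: [0.4447, -0.0664, 0.1267]
eef_rot: [-0.001, 0.731, 0.683, -0.0]
wrist_force: [0.1, 0.1, -1.2]
opening: 0.502
grasp_force: 30.2
```

```bash
python3 -c "
from h import *
go((.551,.221,.06))"
```

```text
t 15.35 pos [ 0.4447 -0.0664  0.1267] phi -3.9 F [ 0.1  0.1 -1.2] open 42.9 grip 30.2 zx [-0.0014  0.0006]
 to (0.551, 0.221, 0.06) tool shift mm [294.   86.6  66.8]
```

Request:
servo_tool(
  commands=[
    [[8, 2, 0], 0, 38],
    [[16, 5, 0], 0, 38],
    [[28, 8, 0], 0, 38],
    [[32, 10, 0], 0, 38],
    [[32, 10, 0], 0, 38],
    [[32, 10, 0], 0, 38],
    [[32, 10, 0], 0, 38],
    [[32, 10, 0], 0, 38],
    [[32, 9, 0], 0, 38],
    [[24, 6, 0], 0, 38],
    [[16, 4, 0], 0, 38],
    [[10, 2, 0], 0, 38],
    [[0, 0, 0], 0, 38],
    [[0, 0, 20], 0, 38],
    [[0, 0, 25], 0, 38],
    [[0, 0, 20], 0, 38],
    [[0, 0, 10], 0, 38],
    [[0, 0, 0], 0, 38],
    [[0, 0, 0], 0, 38],
  ],
)

```text
time_s: 17.73
eef_pos: [0.5518, 0.2209, 0.0533]
eef_rot: [0.0, 0.731, 0.683, 0.001]
wrist_force: [0.7, -0.2, -1.2]
opening: 0.493
grasp_force: 60.3
```

Request:
servo_tool(
  commands=[
    [[0, 0, 3], 0, 38],
    [[0, 0, 2], 0, 38],
    [[0, 0, 1], 0, 38],
    [[0, 0, 1], 0, 38],
    [[0, 0, 0], 0, 38],
  ],
)

```text
time_s: 18.35
eef_pos: [0.5511, 0.2208, 0.0455]
eef_rot: [-0.0, 0.731, 0.683, -0.0]
wrist_force: [0.8, -0.1, -1.0]
opening: 0.49
grasp_force: 60.3
```

Request:
servo_tool(
  commands=[
    [[0, 0, 1], 0, 38],
    [[0, 0, 1], 0, 38],
    [[0, 0, 0.7], 0, 38],
    [[0, 0, 0], 0, 38],
  ],
)

```text
time_s: 18.85
eef_pos: [0.5511, 0.2208, 0.0428]
eef_rot: [-0.0, 0.731, 0.683, -0.0]
wrist_force: [0.0, 0.1, -1.2]
opening: 0.493
grasp_force: 60.3
```

Request:
servo_tool(
  commands=[
    [[0, 0, 0.7], 0, 38],
    [[0, 0, 0.7], 0, 38],
    [[0, 0, 0], 0, 38],
  ],
)

```text
time_s: 19.23
eef_pos: [0.5512, 0.2208, 0.0417]
eef_rot: [0.0, 0.731, 0.683, 0.0]
wrist_force: [-0.8, -0.1, 0.5]
opening: 0.494
grasp_force: 61.0
```

Request:
servo_tool(
  commands=[
    [[0, 0, 0.5], 0, 38],
    [[0, 0, 0.3], 0, 38],
    [[0, 0, 0], 0, 38],
  ],
)

```text
time_s: 19.6
eef_pos: [0.5512, 0.2208, 0.0417]
eef_rot: [0.0, 0.731, 0.683, -0.0]
wrist_force: [-4.2, -2.0, 8.8]
opening: 0.486
grasp_force: 61.8
```

Request:
servo_tool(
  commands=[
    [[0, 0, -1], 0, 38],
    [[0, 0, 0], 0, 46],
    [[0, 0, 0], 0, 54],
    [[0, 0, 0], 0, 62],
    [[0, 0, 0], 0, 62],
    [[0, 0, -10], 0, 62],
    [[0, 0, -30], 0, 62],
    [[0, 0, -50], 0, 60],
    [[0, 0, -50], 0, 60],
    [[0, 0, -50], 0, 60],
    [[-27, 4, 0], 0, 60],
    [[-60, 5, 0], 0, 60],
    [[-60, 5, 0], 0, 60],
    [[-60, 5, 0], 0, 60],
    [[-60, 5, 0], 0, 60],
    [[-60, 5, 0], 0, 60],
    [[-60, 5, 0], 0, 60],
    [[-60, 5, 0], 0, 60],
    [[-50, 5, 0], 0, 60],
    [[0, 0, 0], 0, 60],
  ],
)

```text
time_s: 22.1
eef_pos: [0.5607, -0.2819, 0.2323]
eef_rot: [0.001, 0.732, 0.681, -0.0]
wrist_force: [1.6, 0.3, 0.1]
opening: 0.706
grasp_force: 0.0
```

Request:
servo_tool(
  commands=[
    [[0, 0, 0], 0.172, 50],
    [[0, 0, 0], 0.171, 50],
    [[0, 0, 0], 0.172, 50],
    [[0, 0, 0], 0.171, 50],
    [[0, 0, 0], 0.172, 50],
    [[0, 0, 0], 0.171, 50],
    [[0, 0, 0], 0.172, 50],
    [[0, 0, 0], 0.171, 50],
    [[0, 0, 0], 0, 50],
    [[0, 0, 0], 0, 50],
    [[0, 0, 0], 0, 50],
  ],
)

```text
time_s: 23.48
eef_pos: [0.5613, -0.2778, 0.2318]
eef_rot: [0.0, 0.998, 0.066, 0.0]
wrist_force: [-0.2, -0.5, -0.2]
opening: 0.587
grasp_force: 0.0
```

```bash
python3 - <<'E'
from h import *
go((.561,-.2785,.091))
t=snap('top','t4.png');W=cloud(t);w=snap('wrist');V=cloud(w)
for p,n in(((.5585,.317),'cruc'),((.551,.221),'jar')):
    m=(W[...,2]>.035)&(W[...,2]<.08)&(np.hypot(W[...,0]-p[0],W[...,1]-p[1])<.04)
    print(n,m.sum(),cv2.minEnclosingCircle((W[m][:,:2]*1000).astype(np.float32)),np.percentile(W[m][:,2],[10,50,90]))
g=(V[...,2]>.095)&(V[...,2]<.115)&(np.hypot(V[...,0]-.561,V[...,1]+.2785)<.06)
print('grip',g.sum(),cv2.minAreaRect((V[g][:,:2]*1000).astype(np.float32)) if g.sum()>5 else '')
for p in((.62,.35),(.61,.18),(.5,.357),(.489,.19)):
    k=(abs(W[...,2]-.031)<.005)&(np.hypot(W[...,0]-p[0],W[...,1]-p[1])<.025)
    print(' sock',k.sum(),W[k].mean(0).round(4),cv2.minAreaRect((W[k][:,:2]*1000).astype(np.float32))[0])
E
```

```text
t 23.48 pos [ 0.5613 -0.2778  0.2318] phi -82.39 F [-0.2 -0.5 -0.2] open 50.2 grip 0.0 zx [ 0.0001 -0.    ]
 to (0.561, -0.2785, 0.091) tool shift mm [ -0.4   0.7 140.8]
cruc 195 ((559.7305297851562, 316.1777648925781), 22.172773361206055) [0.03731316 0.04463647 0.04735297]
jar 431 ((554.0086059570312, 219.1961669921875), 21.83182144165039) [0.04715013 0.05000955 0.05174423]
grip 1153 ((559.7412719726562, -277.73870849609375), (69.35152435302734, 13.393826484680176), 7.897844314575195)
 sock 138 [0.6208 0.3488 0.0299] (620.6561889648438, 349.05291748046875)
 sock 131 [0.6094 0.1814 0.0301] (609.7374877929688, 181.6670379638672)
 sock 141 [0.4996 0.3571 0.0295] (499.3139343261719, 357.5263977050781)
 sock 135 [0.4877 0.1896 0.0299] (487.91595458984375, 189.78359985351562)
```

View pics/t4.png

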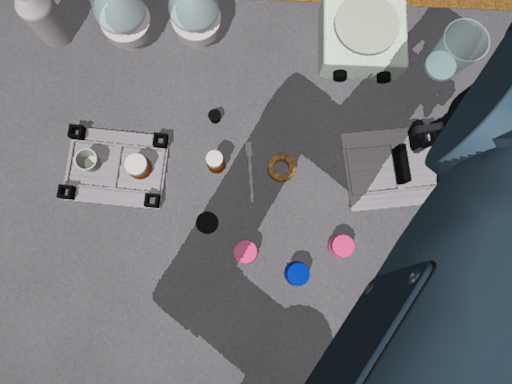

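Both items stand in the lower bays, the crucible at (87,160) and the amber jar at (138,166). The gripper is centred over the tray grip, so I go down on it.

Request:
servo_tool(
  commands=[
    [[0, 0, 20], 0, 50],
    [[0, 0, 40], 0, 50],
    [[0, 0, 40], 0, 50],
    [[0, 0, 25], 0, 50],
    [[0, 0, 10], 0, 50],
    [[0, 0, 4], 0, 50],
    [[0, 0, 0], 0, 50],
    [[0, 0, 0], 0, 8],
    [[0, 0, 0], 0, 8],
    [[0, 0, 0], 0, 8],
    [[0, 0, 0], 0, 8],
    [[0, 0, 0], 0, 8],
    [[0, 0, 0], 0, 8],
    [[0, 0, 0], 0, 8],
  ],
)

```text
time_s: 25.32
eef_pos: [0.5618, -0.2785, 0.0937]
eef_rot: [0.001, 0.998, 0.065, 0.001]
wrist_force: [-0.0, 0.2, 6.0]
opening: 0.156
grasp_force: 59.1
```

Request:
servo_tool(
  commands=[
    [[0, 0, -3], 0, 8],
    [[0, 0, -8], 0, 8],
    [[0, 0, -15], 0, 8],
    [[0, 0, -25], 0, 8],
    [[0, 0, -25], 0, 8],
    [[0, 0, -15], 0, 8],
    [[0, 0, -9], 0, 8],
    [[0, 0, 0], 0, 8],
    [[0, 0, 0], 0, 8],
    [[0, 0, 0], 0, 8],
  ],
)

```text
time_s: 26.58
eef_pos: [0.5608, -0.2777, 0.1916]
eef_rot: [-0.001, 0.998, 0.065, -0.001]
wrist_force: [0.6, 0.3, -4.2]
opening: 0.154
grasp_force: 58.7
```

```bash
python3 - <<'E'
from h import *
go((.5543,.2692,.191))
s=snap('side','s5.png')
W=cloud(s);m=(W[...,2]>.14)&(W[...,2]<.18)&(W[...,0]>.44)&(W[...,0]<.69)&(W[...,1]<-.12)&(W[...,1]>-.43)
p=W[m];print(len(p),np.median(p[:,2]),'plane',np.linalg.lstsq(np.c_[p[:,:2],np.ones(len(p))],p[:,2],rcond=None)[0])
print(cv2.minAreaRect((p[:,:2]*1000).astype(np.float32)))
E
```

```text
t 26.57 pos [ 0.5608 -0.2777  0.1916] phi -82.51 F [ 0.6  0.3 -4.2] open 13.1 grip 58.7 zx [-0.0015  0.0012]
 to (0.5543, 0.2692, 0.191) tool shift mm [  64.9 -543.1    1.2]
2158 0.16249157515394802 plane [ 0.00177184 -0.01611881  0.1581983 ]
((557.8448486328125, -277.1942138671875), (152.12442016601562, 198.81617736816406), 7.525750637054443)
```

View pics/s5.png

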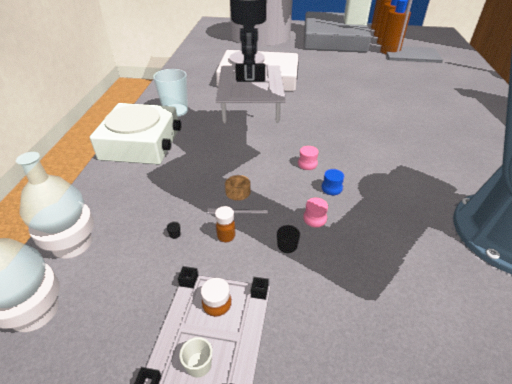

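The tray is lifted level, with its plate at z ≈ 162 mm. Next I turn it to the lower tray's yaw and carry it over.

Request:
servo_tool(
  commands=[
    [[0, 0, 0], 0.05, 8],
    [[0, 0, 0], 0.05, 8],
    [[0, 0, 0], 0.05, 8],
    [[0, 0, 0], 0.049, 8],
    [[0, 0, 0], 0, 8],
  ],
)

```text
time_s: 27.25
eef_pos: [0.5611, -0.2779, 0.1922]
eef_rot: [-0.0, 0.999, -0.034, -0.0]
wrist_force: [0.7, 0.8, -3.6]
opening: 0.155
grasp_force: 58.6
```

Request:
servo_tool(
  commands=[
    [[-2.2, -10, 0], 0, 8],
    [[-2.2, -18, 0], 0, 8],
    [[-2.2, -26, 0], 0, 8],
    [[-2.2, -34, 0], 0, 8],
    [[-2.2, -34, 0], 0, 8],
    [[-2.2, -34, 0], 0, 8],
    [[-2.2, -34, 0], 0, 8],
    [[-2.2, -34, 0], 0, 8],
    [[-2.2, -34, 0], 0, 8],
    [[-2.2, -34, 0], 0, 8],
    [[-2.2, -34, 0], 0, 8],
    [[-2.2, -34, 0], 0, 8],
    [[-2.2, -34, 0], 0, 8],
    [[-2.2, -34, 0], 0, 8],
    [[-2.2, -34, 0], 0, 8],
    [[-2.2, -30, 0], 0, 8],
    [[-2.2, -22, 0], 0, 8],
    [[-2.2, -16, 0], 0, 8],
    [[-2.2, -10, 0], 0, 8],
    [[-2, -6.6, 0], 0, 8],
  ],
)

```text
time_s: 29.75
eef_pos: [0.5547, 0.2704, 0.1926]
eef_rot: [0.0, 0.999, -0.034, -0.0]
wrist_force: [0.5, -0.8, -3.8]
opening: 0.156
grasp_force: 58.7
```

Request:
servo_tool(
  commands=[
    [[0, 0, 0], 0, 8],
    [[0, 0, 0], 0, 8],
    [[0, 0, 0], 0, 8],
  ],
)

```text
time_s: 30.12
eef_pos: [0.555, 0.2697, 0.1927]
eef_rot: [0.0, 0.999, -0.035, 0.0]
wrist_force: [-0.3, 0.1, -3.7]
opening: 0.156
grasp_force: 58.7
```

```bash
python3 - <<'E'
from h import *
go((.5544,.2706,.191))
for n in('top','side'):
    t=snap(n);W=cloud(t)
    m=(W[...,2]>.145)&(W[...,2]<.177)&(W[...,0]>.42)&(W[...,0]<.69)&(W[...,1]<.42)&(W[...,1]>.12)
    p=W[m];print(n,len(p),np.median(p[:,2]) ,cv2.minAreaRect((p[:,:2]*1000).astype(np.float32)) if len(p) else '')
    k=(abs(W[...,2]-.031)<.005)&(W[...,0]>.45)&(W[...,0]<.66)&(W[...,1]<.4)&(W[...,1]>.14)
    c,l,s,ct=cv2.connectedComponentsWithStats(k.astype(np.uint8))
    for i in range(1,c):
        if s[i,4]>30: print('  s',s[i,4],W[l==i].mean(0).round(4),cv2.minAreaRect((W[l==i][:,:2]*1000).astype(np.float32)))
    cv2.imwrite(f'pics/{n}6.png',t['color'][:,:,::-1])
E
```

```text
t 30.12 pos [0.555  0.2697 0.1927] phi -93.95 F [-0.3  0.1 -3.7] open 13.3 grip 58.7 zx [ 0.     -0.0001]
 to (0.5544, 0.2706, 0.191) tool shift mm [-0.7 -0.9  1.7]
top 7344 0.1621745236708542 ((554.541015625, 260.89532470703125), (183.64561462402344, 152.19940185546875), 86.08538818359375)
  s 132 [0.6094 0.1814 0.0299] ((609.6032104492188, 181.65879821777344), (26.506587982177734, 26.655773162841797), 84.57494354248047)
  s 76 [0.492  0.3571 0.0298] ((493.00189208984375, 357.6380615234375), (27.741798400878906, 13.346320152282715), 86.43296813964844)
  s 137 [0.4877 0.1896 0.0299] ((487.89007568359375, 189.728271484375), (26.301416397094727, 26.288349151611328), 86.64645385742188)
side 14338 0.16297199018936376 ((552.5776977539062, 269.78021240234375), (197.93557739257812, 152.0898895263672), 86.1401138305664)
  s 102 [0.478  0.1924 0.0307] ((478.8236999511719, 190.68666076660156), (28.140222549438477, 13.46769905090332), 85.1823501586914)
  s 60 [0.5497 0.3322 0.0312] ((550.2100219726562, 330.7308654785156), (32.34984588623047, 9.084053039550781), 28.318252563476562)
  s 230 [0.6179 0.3454 0.0305] ((617.93994140625, 347.2741394042969), (20.97176742553711, 27.497617721557617), 89.91012573242188)
```

View pics/side6.png

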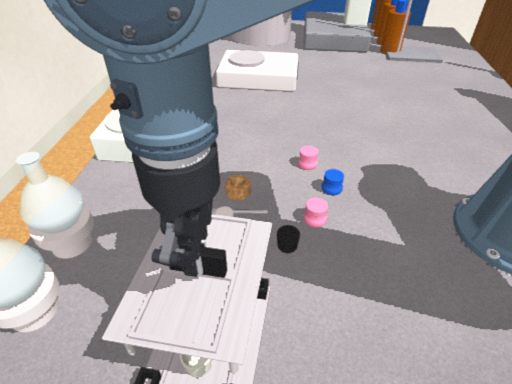

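The upper tray hangs over the lower one, aligned to within 1 mm in both views (yaw −3.9° for both). Now I lower it in stages.

Request:
servo_tool(
  commands=[
    [[-0.5, 0, 10], 0, 8],
    [[0, 0, 20], 0, 8],
    [[0, 0, 15], 0, 8],
    [[0, 0, 10], 0, 8],
    [[0, 0, 5], 0, 8],
    [[0, 0, 3], 0, 8],
    [[0, 0, 0], 0, 8],
    [[0, 0, 0], 0, 8],
  ],
)

```text
time_s: 31.22
eef_pos: [0.5547, 0.2704, 0.1303]
eef_rot: [-0.0, 0.999, -0.034, 0.001]
wrist_force: [-0.6, -0.2, -5.0]
opening: 0.154
grasp_force: 58.8
```

Request:
servo_tool(
  commands=[
    [[0, 0, 2], 0, 8],
    [[0, 0, 2], 0, 8],
    [[0, 0, 2], 0, 8],
    [[0, 0, 2], 0, 8],
    [[0, 0, 2], 0, 8],
    [[0, 0, 0], 0, 8],
  ],
)

```text
time_s: 31.98
eef_pos: [0.5541, 0.2703, 0.1194]
eef_rot: [0.0, 0.999, -0.034, -0.0]
wrist_force: [0.5, 0.3, -3.6]
opening: 0.154
grasp_force: 58.8
```

The pin tips are about 4 mm into the sockets, with no side force.

Request:
servo_tool(
  commands=[
    [[0, 0, 2], 0, 8],
    [[0, 0, 2], 0, 8],
    [[0, 0, 2], 0, 8],
    [[0, 0, 2], 0, 8],
    [[0, 0, 2], 0, 8],
    [[0, 0, 2], 0, 8],
    [[0, 0, 0], 0, 8],
  ],
)

```text
time_s: 32.85
eef_pos: [0.5542, 0.2703, 0.1075]
eef_rot: [0.0, 0.999, -0.034, -0.0]
wrist_force: [0.2, 0.7, -5.1]
opening: 0.154
grasp_force: 58.8
```

Request:
servo_tool(
  commands=[
    [[0, 0, 1.5], 0, 8],
    [[0, 0, 1.5], 0, 8],
    [[0, 0, 1], 0, 8],
    [[0, 0, 0], 0, 8],
  ],
)

```text
time_s: 33.35
eef_pos: [0.5543, 0.2703, 0.1036]
eef_rot: [0.0, 0.999, -0.034, -0.0]
wrist_force: [0.0, -0.8, -2.9]
opening: 0.154
grasp_force: 58.8
```

Request:
servo_tool(
  commands=[
    [[0, 0, 1], 0, 8],
    [[0, 0, 1], 0, 8],
    [[0, 0, 0], 0, 8],
  ],
)

```text
time_s: 33.72
eef_pos: [0.5544, 0.2703, 0.1019]
eef_rot: [-0.0, 0.999, -0.034, 0.0]
wrist_force: [-1.2, -1.0, -2.4]
opening: 0.151
grasp_force: 59.1
```

Request:
servo_tool(
  commands=[
    [[0, 0, 0.5], 0, 8],
    [[0, 0, 0.5], 0, 8],
    [[0, 0, 0], 0, 8],
  ],
)

```text
time_s: 34.1
eef_pos: [0.5545, 0.2704, 0.1018]
eef_rot: [-0.0, 0.999, -0.034, 0.0]
wrist_force: [-3.7, -1.1, 6.3]
opening: 0.155
grasp_force: 60.2
```

It seated exactly at the predicted height, TCP 101.8 mm. I release, lift, and turn back.

Request:
servo_tool(
  commands=[
    [[0, 0, -0.5], 0, 8],
    [[0, 0, 0], 0, 20],
    [[0, 0, 0], 0, 30],
    [[0, 0, 0], 0, 40],
    [[0, 0, 0], 0, 40],
    [[0, 0, -10], 0, 40],
    [[0, 0, -25], 0, 40],
    [[0, 0, -40], 0, 40],
    [[0, 0, -40], 0, 40],
    [[0, 0, 0], -0.1745, 50],
    [[0, 0, 0], -0.1745, 50],
    [[0, 0, 0], -0.1745, 60],
    [[0, 0, 0], -0.1745, 70],
    [[0, 0, 0], -0.1745, 76],
    [[0, 0, 0], -0.1745, 76],
    [[0, 0, 0], -0.1745, 76],
    [[0, 0, 0], -0.1745, 76],
    [[0, 0, 0], -0.1745, 76],
    [[0, 0, 0], 0, 76],
  ],
)

```text
time_s: 36.48
eef_pos: [0.5545, 0.2704, 0.2169]
eef_rot: [0.0, 0.731, 0.682, 0.0]
wrist_force: [0.9, -0.4, 0.2]
opening: 0.889
grasp_force: 0.0
```

Request:
servo_tool(
  commands=[
    [[-20, 2, 0], 0, 76],
    [[-50, 4, 0], 0, 76],
    [[-55, 5, 0], 0, 76],
    [[-55, 5, 0], 0, 76],
    [[-55, 5, 0], 0, 76],
    [[-50, 4, 0], 0, 76],
    [[-35, 3, 0], 0, 76],
    [[-10, 1, 0], 0, 76],
    [[0, 0, 0], 0, 76],
    [[0, 0, 0], 0, 76],
    [[0, 0, 0], 0, 76],
  ],
)

```text
time_s: 37.85
eef_pos: [0.5606, -0.0597, 0.2162]
eef_rot: [-0.0, 0.73, 0.683, 0.0]
wrist_force: [-0.7, 0.5, -0.3]
opening: 0.89
grasp_force: 0.0
```

```bash
python3 - <<'E'
from h import *
t=snap('top');W=cloud(t);w=snap('wrist');V=cloud(w);s=snap('side');S=cloud(s)
for n,X in(('top',W),('side',S)):
    m=(X[...,2]>.06)&(X[...,2]<.083)&(X[...,0]>.42)&(X[...,0]<.69)&(X[...,1]<.40)&(X[...,1]>.15)
    p=X[m];print(n,len(p),np.median(p[:,2]),cv2.minAreaRect((p[:,:2]*1000).astype(np.float32)),'plane',np.linalg.lstsq(np.c_[p[:,:2],np.ones(len(p))],p[:,2],rcond=None)[0].round(3))
m=(V[...,2]>.02)&(V[...,2]<.045)&(np.hypot(V[...,0]-.561,V[...,1]+.06)<.045)
print('cork',m.sum(),cv2.minEnclosingCircle((V[m][:,:2]*1000).astype(np.float32)))
go((.561,-.0605,.029))
cv2.imwrite('pics/m7.png',np.hstack([cv2.resize(t['color'][90:220,30:210,::-1],(400,289)),cv2.resize(s['color'][200:384,90:345,::-1],(400,289))]))
E
```

```text
top 8017 0.07136564873856457 ((554.9169921875, 268.9713134765625), (198.52317810058594, 152.41229248046875), 85.91339874267578) plane [ 0.002 -0.     0.071]
side 13075 0.07217119758709399 ((552.231689453125, 269.9141845703125), (198.79849243164062, 152.3697509765625), 86.09978485107422) plane [ 0.    -0.001  0.073]
cork 1369 ((560.707275390625, -60.446529388427734), 27.891965866088867)
t 38.0 pos [ 0.5607 -0.0601  0.2162] phi -3.86 F [-0.3  0.1 -0. ] open 76.0 grip 0.0 zx [-0.0001  0.    ]
 to (0.561, -0.0605, 0.029) tool shift mm [ -0.4   0.4 187.2]
```

View pics/m7.png

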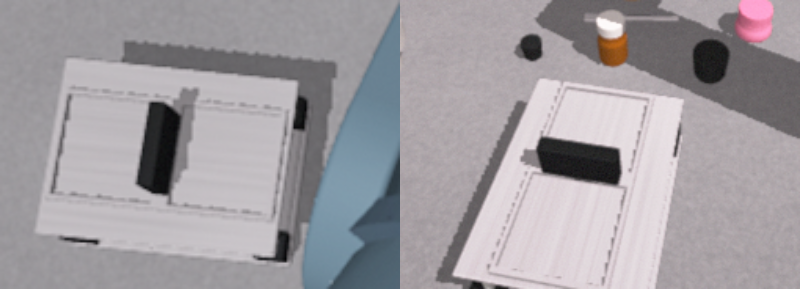

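The upper tray is seated level, floor at z = 71 mm as it should be, and its grip shows at left (157,148). The cork ring is centred under the jaws with a fitted radius of 27.9 mm, so I grip it.

Request:
servo_tool(
  commands=[
    [[0, 0, 25], 0, 76],
    [[0, 0, 50], 0, 76],
    [[0, 0, 50], 0, 76],
    [[0, 0, 35], 0, 76],
    [[0, 0, 15], 0, 76],
    [[0, 0, 9], 0, 76],
    [[0, 0, 4], 0, 76],
    [[0, 0, 0], 0, 76],
    [[0, 0, 0], 0, 50],
    [[0, 0, 0], 0, 50],
    [[0, 0, 0], 0, 50],
    [[0, 0, 0], 0, 50],
    [[0, 0, 0], 0, 50],
  ],
)

```text
time_s: 39.62
eef_pos: [0.5618, -0.0613, 0.0298]
eef_rot: [0.001, 0.731, 0.682, 0.001]
wrist_force: [-0.3, 0.3, 6.9]
opening: 0.622
grasp_force: 63.4
```

Request:
servo_tool(
  commands=[
    [[0, 0, -5], 0, 50],
    [[0, 0, -15], 0, 50],
    [[0, 0, -30], 0, 50],
    [[0, 0, -50], 0, 50],
    [[0, 0, -40], 0, 50],
    [[0, 0, -15], 0, 50],
    [[0, 0, 0], 0, 50],
    [[0, 0, 0], 0, 50],
  ],
)

```text
time_s: 40.62
eef_pos: [0.5595, -0.0606, 0.1814]
eef_rot: [-0.001, 0.731, 0.682, -0.001]
wrist_force: [-0.1, 0.1, -0.8]
opening: 0.625
grasp_force: 63.0
```

```bash
python3 -c "
from h import *
go((.558,.317,.11),(.551,.221,.11))"
```

```text
t 40.62 pos [ 0.5595 -0.0606  0.1814] phi -3.93 F [-0.1  0.1 -0.8] open 53.4 grip 63.0 zx [-0.003  0.001]
 to (0.558, 0.317, 0.11) tool shift mm [376.5 -27.2  71.7]
 to (0.551, 0.221, 0.11) tool shift mm [280.3 -27.6  71.7]
```

Request:
servo_tool(
  commands=[
    [[10, -1, 0], 0, 50],
    [[22, -2, 0], 0, 50],
    [[34, -2, 0], 0, 50],
    [[40, -3, 0], 0, 50],
    [[40, -3, 0], 0, 50],
    [[40, -3, 0], 0, 50],
    [[40, -3, 0], 0, 50],
    [[40, -3, 0], 0, 50],
    [[40, -3, 0], 0, 50],
    [[32, -2, 0], 0, 50],
    [[22, -2, 0], 0, 50],
    [[12, 0, 0], 0, 50],
    [[4.5, 0, 0], 0, 50],
    [[0, 0, 0], 0, 50],
    [[0, 0, 20], 0, 50],
    [[0, 0, 25], 0, 50],
    [[0, 0, 15], 0, 50],
    [[0, 0, 8], 0, 50],
    [[0, 0, 3], 0, 50],
    [[0, 0, 0], 0, 50],
  ],
)

```text
time_s: 43.12
eef_pos: [0.5598, 0.3166, 0.1126]
eef_rot: [0.0, 0.731, 0.682, 0.0]
wrist_force: [-0.6, 0.2, -0.4]
opening: 0.626
grasp_force: 63.0
```

Request:
servo_tool(
  commands=[
    [[0, 0, 2], 0, 50],
    [[0, 0, 2], 0, 50],
    [[0, 0, 1], 0, 50],
    [[0, 0, 1], 0, 50],
    [[0, 0, 0], 0, 50],
  ],
)

```text
time_s: 43.75
eef_pos: [0.5594, 0.3165, 0.1061]
eef_rot: [-0.0, 0.731, 0.682, -0.0]
wrist_force: [-1.0, -0.1, 0.1]
opening: 0.621
grasp_force: 63.0
```

Request:
servo_tool(
  commands=[
    [[0, 0, 1], 0, 50],
    [[0, 0, 1], 0, 50],
    [[0, 0, 1], 0, 50],
    [[0, 0, 0], 0, 50],
  ],
)

```text
time_s: 44.25
eef_pos: [0.5594, 0.3165, 0.103]
eef_rot: [-0.0, 0.731, 0.682, -0.0]
wrist_force: [-0.3, -0.3, -0.7]
opening: 0.627
grasp_force: 63.0
```

Request:
servo_tool(
  commands=[
    [[0, 0, 0.7], 0, 50],
    [[0, 0, 0.7], 0, 50],
    [[0, 0, 0], 0, 50],
  ],
)

```text
time_s: 44.62
eef_pos: [0.5594, 0.3165, 0.1017]
eef_rot: [-0.0, 0.731, 0.682, -0.0]
wrist_force: [0.7, 0.3, -0.5]
opening: 0.63
grasp_force: 63.0
```

Request:
servo_tool(
  commands=[
    [[0, 0, 0.7], 0, 50],
    [[0, 0, 0.5], 0, 50],
    [[0, 0, 0], 0, 50],
  ],
)

```text
time_s: 45.0
eef_pos: [0.5595, 0.3166, 0.1007]
eef_rot: [0.0, 0.731, 0.682, 0.0]
wrist_force: [-1.2, -0.6, 0.3]
opening: 0.629
grasp_force: 63.2
```

Request:
servo_tool(
  commands=[
    [[0, 0, 0.6], 0, 50],
    [[0, 0, 0], 0, 50],
  ],
)

```text
time_s: 45.25
eef_pos: [0.5596, 0.3166, 0.1006]
eef_rot: [0.0, 0.731, 0.682, 0.0]
wrist_force: [-1.8, -0.7, 4.7]
opening: 0.625
grasp_force: 63.6
```

Request:
servo_tool(
  commands=[
    [[0, 0, -0.5], 0, 50],
    [[0, 0, 0], 0, 58],
    [[0, 0, 0], 0, 64],
    [[0, 0, 0], 0, 70],
    [[0, 0, 0], 0, 72],
    [[0, 0, -10], 0, 72],
    [[0, 0, -25], 0, 72],
    [[0, 0, -35], 0, 72],
    [[0, 0, -35], 0, 72],
    [[-23, -7, 0], 0, 66],
    [[-40, -15, 0], 0, 66],
    [[-50, -20, 0], 0, 66],
    [[-50, -20, 0], 0, 66],
    [[-45, -20, 0], 0, 66],
    [[-25, -10, 0], 0, 66],
    [[-10, -5, 0], 0, 66],
    [[0, 0, 0], 0, 66],
    [[0, 0, 0], 0, 66],
    [[0, 0, 0], 0, 66],
  ],
)

```text
time_s: 47.62
eef_pos: [0.4463, 0.0815, 0.2054]
eef_rot: [-0.0, 0.731, 0.683, -0.0]
wrist_force: [0.2, 0.6, -0.5]
opening: 0.776
grasp_force: 0.0
```

```bash
python3 - <<'E'
from h import *
w=snap('wrist');V=cloud(w);t=snap('top');W=cloud(t)
m=(W[...,2]>.085)&(W[...,2]<.12)&(np.hypot(W[...,0]-.5585,W[...,1]-.317)<.036)
print('cork',m.sum(),cv2.minEnclosingCircle((W[m][:,:2]*1000).astype(np.float32)),np.percentile(W[m][:,2],[5,50,95]))
m=(V[...,2]>.028)&(V[...,2]<.05)&(np.hypot(V[...,0]-.4457,V[...,1]-.081)<.035)
print('stop',m.sum(),cv2.minEnclosingCircle((V[m][:,:2]*1000).astype(np.float32)))
go((.4457,.080,.036))
E
```

```text
Traceback (most recent call last):
IndexError: index -1 is out of bounds for axis 0 with size 0
```

Probably the arm hides the tray from the top camera. I'll check the tray with the side camera.

```bash
python3 - <<'E'
from h import *
w=snap('wrist');V=cloud(w);t=snap('side');W=cloud(t)
m=(W[...,2]>.085)&(W[...,2]<.12)&(np.hypot(W[...,0]-.5565,W[...,1]-.317)<.036)
if m.any(): print('cork',m.sum(),cv2.minEnclosingCircle((W[m][:,:2]*1000).astype(np.float32)),np.percentile(W[m][:,2],[5,50,95]))
m=(V[...,2]>.028)&(V[...,2]<.05)&(np.hypot(V[...,0]-.4457,V[...,1]-.081)<.035)
print('stop',m.sum(),cv2.minEnclosingCircle((V[m][:,:2]*1000).astype(np.float32)))
go((.4457,.080,.036))
cv2.imwrite('pics/m8.png',np.hstack([cv2.resize(w['color'][:,:,::-1],(400,300)),cv2.resize(t['color'][:,:,::-1],(400,300))]))
E
```

```text
cork 1373 ((559.345947265625, 317.24627685546875), 28.13579559326172) [0.08754403 0.09947989 0.10115084]
stop 1302 ((444.5606384277344, 80.78015899658203), 21.60265350341797)
t 47.83 pos [0.4461 0.0811 0.2054] phi -3.89 F [0.  0.7 1. ] open 66.3 grip 0.0 zx [-0.0003  0.0001]
 to (0.4457, 0.08, 0.036) tool shift mm [ -1.1  -0.3 169.4]
```

View pics/m8.png

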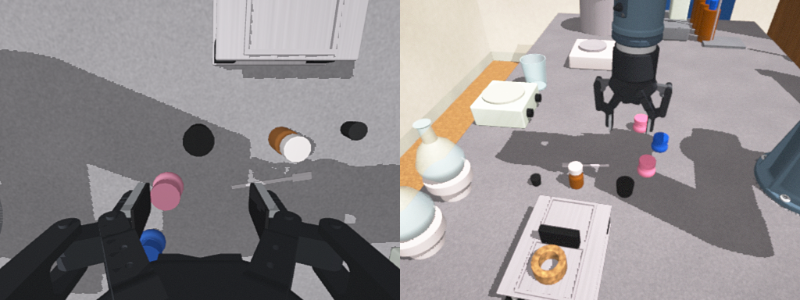

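The cork ring lies flat in the far bay, right (548,264), centre (.559,.317). The stopper is under the jaws, left (198,140). I grip it.

Request:
servo_tool(
  commands=[
    [[0, -1, 20], 0, 66],
    [[0, 0, 45], 0, 66],
    [[0, 0, 45], 0, 66],
    [[0, 0, 35], 0, 66],
    [[0, 0, 15], 0, 66],
    [[0, 0, 7], 0, 66],
    [[0, 0, 3], 0, 66],
    [[0, 0, 0], 0, 66],
    [[0, 0, 0], 0, 36],
    [[0, 0, 0], 0, 36],
    [[0, 0, 0], 0, 36],
    [[0, 0, 0], 0, 36],
    [[0, 0, 0], 0, 36],
    [[0, 0, 0], 0, 36],
  ],
)

```text
time_s: 49.58
eef_pos: [0.4458, 0.0808, 0.0367]
eef_rot: [0.001, 0.731, 0.682, 0.0]
wrist_force: [-3.0, -0.8, 8.3]
opening: 0.477
grasp_force: 59.5
```

Request:
servo_tool(
  commands=[
    [[0, 0, -5], 0, 36],
    [[0, 0, -15], 0, 36],
    [[0, 0, -30], 0, 36],
    [[0, 0, -50], 0, 36],
    [[0, 0, -40], 0, 36],
    [[0, 0, -20], 0, 36],
    [[0, 0, 0], 0, 36],
    [[0, 0, 0], 0, 36],
  ],
)

```text
time_s: 50.58
eef_pos: [0.4445, 0.0809, 0.1949]
eef_rot: [-0.0, 0.731, 0.682, -0.0]
wrist_force: [0.1, 0.4, -1.3]
opening: 0.476
grasp_force: 60.6
```

```bash
python3 - <<'E'
from h import *
go((.5515,.220,.11))
s=snap('side');cv2.imwrite('pics/s9.png',cv2.resize(s['color'][60:260,240:440,::-1],(500,500)))
E
```

```text
t 50.58 pos [0.4445 0.0809 0.1949] phi -3.92 F [ 0.1  0.4 -1.3] open 40.7 grip 60.6 zx [-0.0009  0.0001]
 to (0.5515, 0.22, 0.11) tool shift mm [146.1  97.3  84.8]
```

View pics/s9.png

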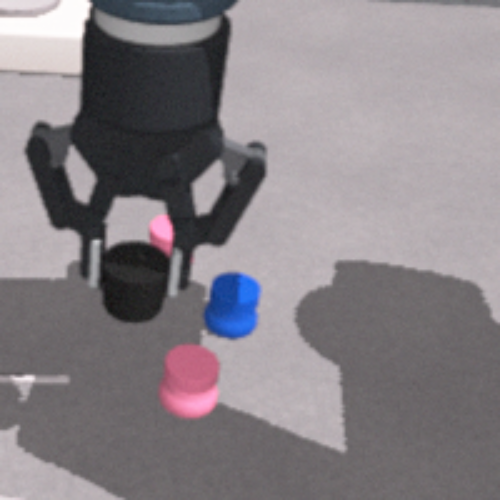

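The stopper is held upright, at about (135,280) in the crop. I carry it to the near bay.

Request:
servo_tool(
  commands=[
    [[6, 4, 0], 0, 36],
    [[14, 9, 0], 0, 36],
    [[22, 15, 0], 0, 36],
    [[26, 18, 0], 0, 36],
    [[26, 18, 0], 0, 36],
    [[22, 15, 0], 0, 36],
    [[16, 10, 0], 0, 36],
    [[10, 6, 0], 0, 36],
    [[4, 2, 0], 0, 36],
    [[0, 0, 0], 0, 36],
    [[0, 0, 15], 0, 36],
    [[0, 0, 25], 0, 36],
    [[0, 0, 20], 0, 36],
    [[0, 0, 12], 0, 36],
    [[0, 0, 4], 0, 36],
    [[0, 0, 2], 0, 36],
    [[0, 0, 0], 0, 36],
  ],
)

```text
time_s: 52.75
eef_pos: [0.5523, 0.22, 0.1181]
eef_rot: [0.0, 0.731, 0.683, 0.0]
wrist_force: [0.6, 0.3, -0.5]
opening: 0.479
grasp_force: 60.6
```

Request:
servo_tool(
  commands=[
    [[0, 0, 2], 0, 36],
    [[0, 0, 1], 0, 36],
    [[0, 0, 1], 0, 36],
    [[0, 0, 0], 0, 36],
  ],
)

```text
time_s: 53.25
eef_pos: [0.5518, 0.2198, 0.1134]
eef_rot: [-0.0, 0.731, 0.682, -0.0]
wrist_force: [0.3, 0.1, -0.9]
opening: 0.478
grasp_force: 60.6
```

Request:
servo_tool(
  commands=[
    [[0, 0, 1], 0, 36],
    [[0, 0, 1], 0, 36],
    [[0, 0, 1], 0, 36],
    [[0, 0, 1], 0, 36],
    [[0, 0, 0], 0, 36],
  ],
)

```text
time_s: 53.88
eef_pos: [0.5518, 0.2198, 0.1094]
eef_rot: [-0.0, 0.731, 0.682, -0.0]
wrist_force: [0.3, 0.5, 0.0]
opening: 0.476
grasp_force: 60.6
```

Request:
servo_tool(
  commands=[
    [[0, 0, 0.7], 0, 36],
    [[0, 0, 0.7], 0, 36],
    [[0, 0, 0], 0, 36],
  ],
)

```text
time_s: 54.25
eef_pos: [0.5518, 0.2198, 0.108]
eef_rot: [-0.0, 0.731, 0.682, -0.0]
wrist_force: [1.1, 0.3, -0.7]
opening: 0.475
grasp_force: 60.6
```

Request:
servo_tool(
  commands=[
    [[0, 0, 0.7], 0, 36],
    [[0, 0, 0.5], 0, 36],
    [[0, 0, 0], 0, 36],
  ],
)

```text
time_s: 54.62
eef_pos: [0.552, 0.2199, 0.1076]
eef_rot: [0.0, 0.731, 0.683, 0.0]
wrist_force: [-2.2, -0.5, 5.6]
opening: 0.475
grasp_force: 61.2
```

Contact. I release, lift, and back away toward −y for a clear view.

Request:
servo_tool(
  commands=[
    [[0, 0, -0.7], 0, 36],
    [[0, 0, 0], 0, 44],
    [[0, 0, 0], 0, 52],
    [[0, 0, 0], 0, 60],
    [[0, 0, 0], 0, 62],
    [[0, 0, -10], 0, 62],
    [[0, 0, -25], 0, 62],
    [[0, 0, -35], 0, 62],
    [[0, 0, -35], 0, 62],
    [[-20, -15, 0], 0, 62],
    [[-40, -20, 0], 0, 62],
    [[-50, -20, 0], 0, 62],
    [[-50, -20, 0], 0, 62],
    [[-50, -20, 0], 0, 62],
    [[-50, -20, 0], 0, 62],
    [[-30, -10, 0], 0, 62],
    [[0, 0, 0], 0, 62],
    [[0, 0, 0], 0, 62],
    [[0, 0, 0], 0, 62],
  ],
)

```text
time_s: 57.0
eef_pos: [0.4076, -0.0601, 0.2128]
eef_rot: [0.0, 0.73, 0.683, 0.0]
wrist_force: [-0.5, -0.2, 1.0]
opening: 0.728
grasp_force: 0.0
```

```bash
python3 - <<'E'
from h import *
t=snap('top');s=snap('side');go()
for n,c in(('top',t),('side',s)):
    W=cloud(c)
    for nm,p,h in(('cork',(.558,.317),.099),('stop',(.552,.220),.107)):
        m=(abs(W[...,2]-h)<.008)&(np.hypot(W[...,0]-p[0],W[...,1]-p[1])<.036)
        if m.sum()>10: print(n,nm,m.sum(),cv2.minEnclosingCircle((W[m][:,:2]*1000).astype(np.float32)),np.percentile(W[m][:,2],[5,50,95]).round(4))
    m=(abs(W[...,2]-.071)<.005)&(W[...,0]>.45)&(W[...,0]<.66)&(W[...,1]>.15)&(W[...,1]<.39)
    p=W[m];print('plate',len(p),np.median(p[:,2]),np.linalg.lstsq(np.c_[p[:,:2],np.ones(len(p))],p[:,2],rcond=None)[0].round(4))
cv2.imwrite('pics/m10.png',np.hstack([cv2.resize(t['color'][:,:,::-1],(400,300)),cv2.resize(s['color'][:,:,::-1],(400,300))]))
E
```

```text
t 57.1 pos [ 0.4075 -0.0601  0.2126] phi -3.83 F [-0.3  0.2 -0.1] open 62.1 grip 0.0 zx [-0.0002  0.0002]
top cork 580 ((562.2933349609375, 314.9755859375), 28.244150161743164) [0.0934 0.0988 0.1009]
top stop 473 ((554.2316284179688, 218.0968017578125), 21.766923904418945) [0.1046 0.107  0.1093]
plate 6226 0.07129092138361155 [0.0025 0.0004 0.0699]
side cork 1212 ((559.3372192382812, 316.8179016113281), 28.081045150756836) [0.093  0.0997 0.1012]
side stop 664 ((551.6546630859375, 219.3969268798828), 22.020980834960938) [0.102  0.1079 0.1092]
plate 9338 0.07203923752432637 [ 0.0005 -0.001   0.0721]
```

View pics/m10.png

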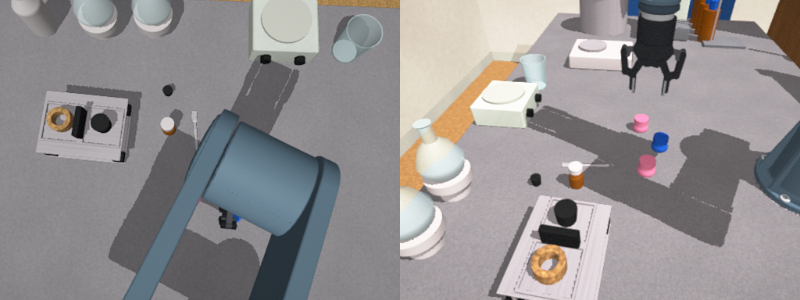

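The cork ring, left (60,119), and the stopper, left (101,123), stand flat in the seated upper tray. Tall jar, small stopper and look-alikes have not moved, and the gripper is clear. Handing in.

```bash
python3 -c "
from bench import ctrl
print(ctrl.hand_in())"
```

```text
the job is handed in; nothing more can be done
None
```

The job is done and handed in at about 57 s of 138: crucible and squat amber jar in the lower tray, upper tray stacked and seated level, cork ring and big stopper flat in its bays, and everything else left in place.

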